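# Close the drying chamber and hold its vent filter home

### The arm

A 6-joint arm with a two-finger parallel gripper is mounted at the origin on the work surface. World frame = base frame: x ahead of the robot, y to its left, z up, the work surface at z = 0. Lengths are in m, angles in rad, forces in N, time in s.
With the tool pointing down it reaches from about 0.275 to 0.725 m from the base axis. Payload 15.9 kg.
Tool frame: the origin (TCP) lies at the very end of the fingers, on their centre line; the grasp point (between the pads) lies 19 mm behind it (manip.hold_point_z is the distance from the TCP to the grasp point, in m); z points along the fingers, y is the direction in which the jaws open and shut (so a half turn about z gives the same grasp; the last joint's range is limited). The gripper opens to 85 mm and grips with 20 to 120 N. Pads are 22 mm wide; open, the fingers measure 114 mm over their backs; the gripper's body (76 mm by 85 mm) begins 54 mm behind the grasp point. The pads swing forward as they close: fully open they stand 13 mm farther back than shut.
Start: joints at [-1.34, 0.213, -0.034, 1.323, 0, 1.571], TCP at [0.114, -0.487, 0.231] pointing down, gripper open.
Joint ranges: [-2.98, 2.98], [-0.74, 1.72], [-1.14, 1.35], [-2.1, 2.04], [-1.57, 1.44], [-3.14, 3.14]. Speed limits (rad/s): [1.89, 1.89, 2.39, 2.57, 3.14, 3.14].

### API

Orientations are given as a unit quaternion [x, y, z, w].
In Python, from station import manip gives the robot as it stands.
- The arm moves only by the tool move_arm, never from a script. Its argument "increments" is a list of rows, each an object of numbers: "x", "y", "z": the shift along the tool's x, y, z each as a share of 0.025 m, from -1 to 1; "ax", "ay", "az": the turn, a rotation vector about the tool's x, y, z each as a share of 0.15 rad, from -1 to 1. In form: [{"x": .., "y": .., "z": .., "ax": .., "ay": .., "az": ..}, ...]. A call has 1 to 12 rows; each row shifts and turns the commanded pose from where the row before left it, along the tool's axes as they then stand; what a row does not reach is not made up. A row lasts 1/10 s, in which the tool goes at most 50 mm and 8.59 degrees, less where a joint would pass 70% of its speed; a pose out of reach is approached as far as the arm can. A call with a number of a shift or a turn outside -1 to 1 is refused whole. A call with a gripper value outside its range is refused whole. "jaw" is the opening, from -1 (shut) to 1 (fully open), set as the call begins (left out, the last holds). The fingers move at their own pace and stop on an object; the grip force is fixed at half the most. Time passes only in rows, so rows that do not move let the fingers close. It gives the time, the measured TCP pose, the force and the opening at its end, in the units of the state.
- manip.get_state(): the state, without advancing time (a new reading comes with each control period).
- manip.grab_frame(name): name is "scene" or "top"; returns a dict with "pixels" (480x640x3 uint8, blue, green, red), "mtx" (3x3 intrinsics, pixels), "k1" (the pictures are not rectified: a ray, as slopes to the right and down, at radius r is drawn at 1 + k1 r^2 times it, then the intrinsics apply), "xyz" and "rotation" of the camera in the world. Camera axes: x right, y down, z forward; pixel columns grow to the right and rows downward; lengths in m; the calibration is good to about 2 mm. A picture is of the moment at which its call begins. There is no depth.
- manip.hand_in(): hands the job in, once; it reports no verdict.
The state is a dict: "time": time; "qpos": joint angles; "joint_velocities": joint speeds; "tau": joint torques, N m; "eef_pos": TCP position; "eef_rot": TCP orientation; "force": force on the tool from outside, world axes, zero at the start; "moment": the same for the moment, N m; "finger_gap": finger opening in m.
Only numpy, scipy, OpenCV 4.12 (cv2) and the standard library are available. Lean on these libraries where they do the work, as an engineer would, in place of code of your own. Each camera call takes 0.05 s, during which the arm holds its last target. There are 200 camera calls.

### The job

Close up the small drying chamber for its leak check. First push the hinged door shut until it clicks onto its catch; then press down on the knurled black collar of the vent filter on the roof while turning it until its hidden keyway drops over the pin, push it fully home against its spring, and finish while still holding it down. Leave the amber bottle, the beaker and the flask where they stand.

Things in the scene. Friction and masses are not known exactly. Their poses are not given: they have to be found in the camera images.
- chamber: White bench drying chamber, fixed, 240 deep (its x) by 260 wide (its y) by 190 high. Origin: centre of its underside, on the bench. Its front, with the door, looks along its own -x, towards the robot. Its roof carries only the vent port with the filter.
- door (a joint): Door angle, rad: 0 shut on its catch, positive open (starts 0.30 to 0.50). Upright hinge at the chamber's +y edge; the free edge swings out to the robot. Light friction: it stays where left. A sprung ball catch resists from about 0.075 rad with up to about 10 N at door_push; past about 0.03 it pulls the door to 0. Counts as shut below 0.012.
- door_push (a point): Point on the door's outer face, good to push: 190 mm from the hinge axis, 145 mm above the bench. Turns with the door: its x axis points square into the door (the way to push), its y axis along the door to the hinge. The leaf is 256 wide and 16 thick; its top edge is 186 above the bench.
- door_hinge (a point): Point on the upright hinge axis, 145 mm above the bench, in the middle of the leaf's thickness (11 mm behind the plane of door_push).
- door_pull (a point): Outermost face of the slim blue pull, 12 wide, 70 high, standing 15 mm off the door's face, centred 12 mm from its free edge and 96 mm above the bench.
- port (a point): Centre of the top of the steel disc of the vent port, 198 mm above the bench; fixed to the chamber, 20 mm in front of the roof's centre. The disc is 76 in diameter and 8 high; the collar sits over it on the same axis. The port's one fixed pin is hidden inside the collar.
- filter: The sprung vent filter with its knurled collar: black cylinder 54 in diameter (56 over the ribs), 36 high, blue on top. Origin: centre of its underside, 16 mm above the disc when up, 3 mm when home. This frame moves down with the collar but does not turn with it.
- collar_top (a point): Centre of the collar's flat top, z up: 250 mm above the bench when up, 237 when home. The collar turns either way without end (about 0.05 N m). Inside are three equal keyways 120 degrees apart, start angle unknown: turning either way brings one over the pin after 0.4 to 1.7 rad. A keyway fits within about +-0.17 rad.
- collar_push (a joint): How far the collar is pushed down, m: 0 up, about 0.003 resting on the pin, 0.013 fully home with a keyway over the pin. Below about 0.005 it can no longer turn out. Spring: 2 N to start, about 3 N to reach the pin, 7 N to hold home; let go, it springs up. Counts as home above 0.011.
- bottle: Bystander: amber glass bottle with a blue cap, 68 in diameter, 155 high; origin at the centre of its underside.
- beaker: Bystander: clear glass beaker, 72 in diameter, 95 high; origin at the centre of its underside.
- flask: Bystander: round glass flask on a steel foot, 90 in diameter, 150 high; origin at the centre of its underside.

How it is judged:
By the outcome, as a careful person would: the job done as asked, in the order asked, and still so for the second after the job is handed in, while the arm keeps its last pose, push and grip.
It also fails if it takes over 72 s, if anything falls off the work surface, if the arm or the gripper's body presses on something with over 40 N, if the wrist force passes 120 N, or if a joint passes its speed limit or range.

## Working session

There is one attempt and no reset: what is moved stays moved. The work goes in short steps, Python scripts to look and compute and a tool call to move; the robot and the scene stay as the last step left them, time stands still between calls to the robot, and variables do not carry over. Pictures are saved under pics/ and viewed, about 8 in all and at most 12, crops included, and the job is handed in when it is done.

Besides the shell and the picture viewer there is one more tool, called after "Call:" as a command line: name --argument value ..., lists and objects as JSON in quotes. move_arm: Moves the arm, as the interface text tells. Shift numbers are shares of 0.025 m and turn numbers shares of 0.15 rad, none past 1 either way. Its arguments: {"type":"object","properties":{"increments":{"type":"array","items":{"type":"object","properties":{"x":{"type":"number","minimum":-1,"maximum":1},"y":{"type":"number","minimum":-1,"maximum":1},"z":{"type":"number","minimum":-1,"maximum":1},"ax":{"type":"number","minimum":-1,"maximum":1},"ay":{"type":"number","minimum":-1,"maximum":1},"az":{"type":"number","minimum":-1,"maximum":1}}}},"jaw":{"type":"number"}},"required":["increments"]}

```bash
mkdir -p pics; cat > h.py <<'E'
import numpy as np, cv2
from station import manip
from scipy.spatial.transform import Rotation as R
def ray(f,u,v):
    K=np.array(f["mtx"]); p=cv2.undistortPoints(np.array([[[u,v]]],float),K,np.array([f["k1"],0,0,0,0.]))[0,0]
    Rm=np.array(f["rotation"]); 
    if Rm.shape!=(3,3): Rm=R.from_quat(Rm).as_matrix()
    d=Rm@np.array([p[0],p[1],1]); return np.array(f["xyz"]),d/np.linalg.norm(d)
def onz(f,u,v,z):
    o,d=ray(f,u,v); return o+d*(z-o[2])/d[2]
def tri(rs):
    A=sum(np.eye(3)-np.outer(d,d) for o,d in rs); b=sum((np.eye(3)-np.outer(d,d))@o for o,d in rs)
    return np.linalg.solve(A,b)
def snap(tag):
    fs={}
    for n in("scene","top"):
        f=manip.grab_frame(n); fs[n]=f; cv2.imwrite(f"pics/{n}_{tag}.png",f["pixels"])
    return fs
E
python3 - <<'E'
from h import *
fs=snap("0")
for n,f in fs.items(): print(n,f["mtx"],f["k1"],f["xyz"],f["rotation"])
s=manip.get_state(); print(s)
import pickle; pickle.dump(fs,open("f0.pkl","wb"))
E
```

```text
scene [[605.18576035   0.         315.80968077]
 [  0.         605.18576035 255.95678003]
 [  0.           0.           1.        ]] -0.19418939332798874 [ 1.39884994 -0.55761352  0.9560709 ] [ 0.79810563  0.40896647 -0.20134951 -0.39399519]
top [[519.54065861   0.         327.2926961 ]
 [  0.         519.54065861 238.71008387]
 [  0.           0.           1.        ]] -0.04545843799651967 [0.47373996 0.05309152 1.16227051] [ 0.71534894 -0.69740694  0.04097785 -0.01484164]
{'time': 0.1, 'qpos': array([-1.33997678e+00,  2.13293084e-01, -3.49427359e-02,  1.32347339e+00,
       -3.78470596e-05,  1.57081841e+00]), 'joint_velocities': array([-9.95905753e-04, -2.20348884e-03,  5.26936001e-04, -5.71074024e-06,
        6.43595478e-04, -5.85940447e-04]), 'tau': array([ 4.03468557e-04, -6.87247682e+01,  4.87808597e+01,  1.21151077e-02,
        8.89020748e-05, -1.09059786e-05]), 'eef_pos': array([ 0.11431388, -0.48647768,  0.23089384]), 'eef_rot': array([ 9.93348847e-01,  1.15142775e-01, -7.13638262e-05, -4.51227394e-04]), 'force': array([ 0.02093986,  0.55037016, -0.48503551]), 'moment': array([-0.00751654, -0.0125561 , -0.03869727]), 'finger_gap': 0.08518321820999436}
```

View pics/scene_0.png

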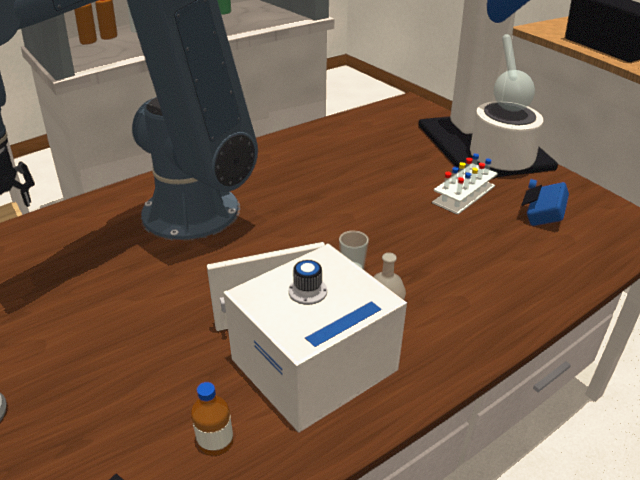

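View pics/top_0.png

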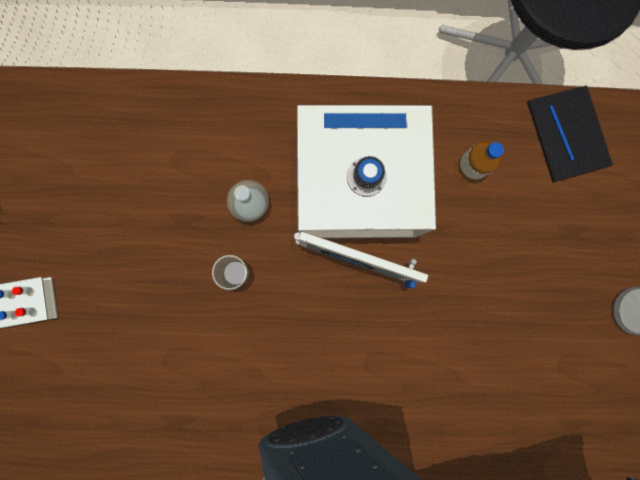

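The scene view shows the chamber with the filter's blue top at about (308,267) and the door open behind it. In the top view the filter is at about (370,171), the roof corners at about (297,105), (432,105), (436,230) and (298,229), and the door runs from the hinge at (300,237) to its free edge at (427,277). The flask and beaker are to the left and the bottle to the right.

```bash
cat > m.py <<'E'
from h import *
import pickle
fs=pickle.load(open("f0.pkl","rb"))
def blue(f,box,tag):
    x0,y0,x1,y1=box; c=f["pixels"][y0:y1,x0:x1].astype(int)
    m=((c[...,0]-c[...,2]>40)).astype(np.uint8)
    cs,_=cv2.findContours(m,cv2.RETR_EXTERNAL,cv2.CHAIN_APPROX_NONE)
    k=max(cs,key=cv2.contourArea); e=cv2.fitEllipse(cv2.convexHull(k)); print(tag,e[0][0]+x0,e[0][1]+y0,e[1]); return e[0][0]+x0,e[0][1]+y0
t,s=fs["top"],fs["scene"]
a=blue(t,(345,145,395,192),"top"); b=blue(s,(285,250,335,285),"sc")
r=[ray(t,*a),ray(s,*b)]; P=tri(r); print("collar tri",P,[np.linalg.norm(np.cross(P-o,d)) for o,d in r], onz(t,*a,.25),onz(s,*b,.25))
# roof
c=t["pixels"]; m=(c.min(2)>185).astype(np.uint8); m=cv2.morphologyEx(m,cv2.MORPH_OPEN,np.ones((3,3)))
m[:, :285]=0; m[:,450:]=0; m[:95]=0;m[300:]=0
n,l,st,ce=cv2.connectedComponentsWithStats(m)
for i in range(1,n):
    if st[i,4]>150:
        k=cv2.findContours((l==i).astype(np.uint8),cv2.RETR_EXTERNAL,cv2.CHAIN_APPROX_NONE)[0][0]
        rc=cv2.boxPoints(cv2.minAreaRect(k)); print(i,st[i],rc.round(1).tolist())
        for q in rc: print("   ",onz(t,*q,.188).round(4))
big=cv2.resize(t["pixels"][90:300,200:520],None,fx=2.5,fy=2.5,interpolation=cv2.INTER_CUBIC); cv2.imwrite("pics/c1.png",big)
E
python3 m.py
```

```text
top 369.8481559753418 170.07180786132812 (24.162982940673828, 24.56075096130371)
sc 307.166223526001 267.5834045410156 (14.908146858215332, 23.641136169433594)
collar tri [ 0.67154784 -0.05299616  0.25005284] [np.float64(8.458214316636382e-06), np.float64(8.458214316512297e-06)] [ 0.67155457 -0.05300932  0.25      ] [ 0.67149789 -0.05295121  0.25      ]
1 [  298   106   137   124 14044] [[298.0, 106.0], [434.0, 106.0], [434.0, 229.0], [298.0, 229.0]]
    [0.8057 0.0804 0.188 ]
    [ 0.8159 -0.1836  0.188 ]
    [ 0.5753 -0.1848  0.188 ]
    [0.5682 0.0735 0.188 ]
5 [300 233 127  48 934] [[298.6000061035156, 238.1999969482422], [300.8999938964844, 231.3000030517578], [427.1000061035156, 274.79998779296875], [424.70001220703125, 281.70001220703125]]
    [0.5508 0.072  0.188 ]
    [0.5639 0.0679 0.188 ]
    [ 0.488  -0.1723  0.188 ]
    [ 0.475 -0.168  0.188]
```

View pics/c1.png

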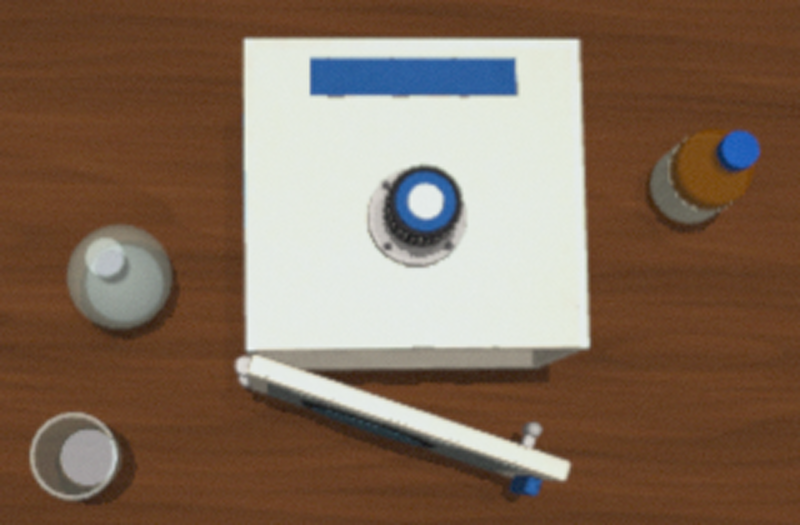

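The masks and triangulation give these positions:
- **Collar top:** (0.6715, -0.053, 0.250), the same from both views.
- **Door:** hinge at about (0.557, 0.072), open about 0.33 rad.
- **Chamber:** yaw about 0.03 rad.

Next I'll shut the jaws and go in front of the door.

Call:
move_arm --increments '[{"az":0.77},{"az":0.77},{"x":0.82,"y":-0.97},{"x":0.82,"y":-0.97},{"x":0.82,"y":-0.97},{"x":0.82,"y":-0.97},{"x":0.82,"y":-0.97},{"x":0.82,"y":-0.97},{"x":0.82,"y":-0.97},{"x":0.82,"y":-0.97},{"x":0.82,"y":-0.97},{"x":0.82,"y":-0.97}]' --jaw -1

```text
validation failed for argument at $.in...
```

Call:
move_arm --increments '[{"x":0.82,"y":-0.97},{"x":0.82,"y":-0.97},{"x":0.82,"y":-0.97},{"x":0.82,"y":-0.97},{"x":0.82,"y":-0.97},{"x":0.7,"y":-0.97},{},{}]'

```text
validation failed for argument at $.in...
```

Call:
move_arm --increments '[{"x":0,"y":0,"z":0,"ax":0,"ay":0,"az":0.77},{"x":0,"y":0,"z":0,"ax":0,"ay":0,"az":0.77}]' --jaw -1

```text
time: 0.3
eef_pos: [0.1143, -0.4865, 0.231]
eef_rot: [1.0, -0.002, -0.0, -0.0]
force: [0.3, -0.2, 0.4]
finger_gap: 0.0589
```

Call:
move_arm --increments '[{"x":0.82,"y":-0.97,"z":0,"ax":0,"ay":0,"az":0},{"x":0.82,"y":-0.97,"z":0,"ax":0,"ay":0,"az":0},{"x":0.82,"y":-0.97,"z":0,"ax":0,"ay":0,"az":0},{"x":0.82,"y":-0.97,"z":0,"ax":0,"ay":0,"az":0},{"x":0.82,"y":-0.97,"z":0,"ax":0,"ay":0,"az":0},{"x":0.82,"y":-0.97,"z":0,"ax":0,"ay":0,"az":0},{"x":0.82,"y":-0.97,"z":0,"ax":0,"ay":0,"az":0},{"x":0.82,"y":-0.97,"z":0,"ax":0,"ay":0,"az":0},{"x":0.82,"y":-0.97,"z":0,"ax":0,"ay":0,"az":0},{"x":0.82,"y":-0.97,"z":0,"ax":0,"ay":0,"az":0},{"x":0.82,"y":-0.97,"z":0,"ax":0,"ay":0,"az":0},{"x":0.82,"y":-0.97,"z":0,"ax":0,"ay":0,"az":0}]'

```text
time: 1.5
eef_pos: [0.361, -0.1946, 0.2312]
eef_rot: [1.0, -0.0, -0.0, -0.0]
force: [0.6, 0.4, -0.3]
finger_gap: -0.0002
```

Call:
move_arm --increments '[{"x":0.82,"y":-0.97,"z":0,"ax":0,"ay":0,"az":0},{"x":0.82,"y":-0.97,"z":0,"ax":0,"ay":0,"az":0},{"x":0.82,"y":-0.97,"z":0.5,"ax":0,"ay":0,"az":0},{"x":0.6,"y":-0.97,"z":1,"ax":0,"ay":0,"az":0},{"x":0,"y":0,"z":1,"ax":0,"ay":0,"az":0},{"x":0,"y":0,"z":1,"ax":0,"ay":0,"az":0},{"x":0,"y":0,"z":0,"ax":0,"ay":0,"az":0}]'

```text
time: 2.2
eef_pos: [0.435, -0.0981, 0.1411]
eef_rot: [1.0, 0.0, -0.002, -0.001]
force: [-0.4, -0.4, 1.4]
finger_gap: 0.0001
```

Call:
move_arm --increments '[{"x":0.6,"y":0.16,"z":0,"ax":0,"ay":0,"az":0},{"x":0.6,"y":0.16,"z":0,"ax":0,"ay":0,"az":0},{"x":0.5,"y":0.16,"z":0,"ax":0,"ay":0,"az":0},{"x":0.5,"y":0.16,"z":0,"ax":0,"ay":0,"az":0},{"x":0.4,"y":0.16,"z":0,"ax":0,"ay":0,"az":0},{"x":0.4,"y":0,"z":0,"ax":0,"ay":0,"az":0},{"x":0,"y":0,"z":0,"ax":0,"ay":0,"az":0}]'

```text
time: 2.9
eef_pos: [0.5129, -0.1189, 0.1441]
eef_rot: [1.0, -0.0, 0.0, 0.0]
force: [-0.3, -0.0, 0.1]
finger_gap: -0.0
```

Call:
move_arm --increments '[{"x":0.3,"y":0,"z":0,"ax":0,"ay":0,"az":0},{"x":0.3,"y":0,"z":0,"ax":0,"ay":0,"az":0},{"x":0,"y":0,"z":0,"ax":0,"ay":0,"az":0}]'

```text
time: 3.2
eef_pos: [0.5277, -0.1187, 0.1438]
eef_rot: [1.0, 0.0, 0.0, -0.0]
force: [-0.2, 0.0, -0.1]
finger_gap: 0.0001
```

Call:
move_arm --increments '[{"x":0.15,"y":0,"z":0,"ax":0,"ay":0,"az":0},{"x":0.15,"y":0,"z":0,"ax":0,"ay":0,"az":0},{"x":0,"y":0,"z":0,"ax":0,"ay":0,"az":0}]'

```text
time: 3.5
eef_pos: [0.5343, -0.1188, 0.1436]
eef_rot: [1.0, -0.0, -0.0, -0.0]
force: [-1.9, 0.4, -0.0]
finger_gap: 0.0004
```

Call:
move_arm --increments '[{"x":0.12,"y":0,"z":0,"ax":0,"ay":0,"az":0},{"x":0.12,"y":0,"z":0,"ax":0,"ay":0,"az":0},{"x":0,"y":0,"z":0,"ax":0,"ay":0,"az":0}]'

```text
time: 3.8
eef_pos: [0.5408, -0.1188, 0.1438]
eef_rot: [1.0, -0.0, 0.0, -0.0]
force: [-0.6, 0.6, -1.4]
finger_gap: -0.0001
```

```bash
python3 -c "
from h import *
f=manip.grab_frame('top');cv2.imwrite('pics/c2.png',cv2.resize(f['pixels'][90:300,200:520],None,fx=2.5,fy=2.5))
print(manip.get_state()['force'])"
```

```text
[ 0.76119499 -0.15876235 -0.11450342]
```

View pics/c2.png

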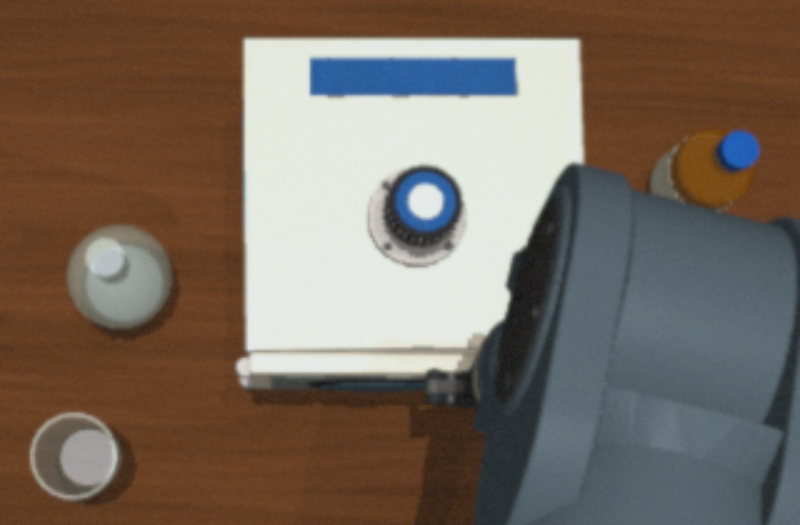

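The door looks shut, lying parallel to the front at row 365. The push force rose and then fell as the catch took over. I'll push a little more until it meets the stop.

Call:
move_arm --increments '[{"x":0.1,"y":0,"z":0,"ax":0,"ay":0,"az":0},{"x":0.1,"y":0,"z":0,"ax":0,"ay":0,"az":0},{"x":0,"y":0,"z":0,"ax":0,"ay":0,"az":0}]'

```text
time: 4.15
eef_pos: [0.5454, -0.1188, 0.1439]
eef_rot: [1.0, -0.0, -0.0, 0.0]
force: [-4.4, 0.2, 3.5]
finger_gap: -0.0001
```

Call:
move_arm --increments '[{"x":0.08,"y":0,"z":0,"ax":0,"ay":0,"az":0},{"x":0,"y":0,"z":0,"ax":0,"ay":0,"az":0}]'

```text
time: 4.35
eef_pos: [0.5455, -0.1188, 0.1438]
eef_rot: [1.0, -0.0, -0.002, 0.0]
force: [-19.9, -0.9, 13.3]
finger_gap: -0.0001
```

Hard stop at x = 0.5455 (about 8 N/mm), so the door is shut. Backing off, raising and opening the jaws.

Call:
move_arm --increments '[{"x":-0.5,"y":0,"z":0,"ax":0,"ay":0,"az":0},{"x":-1,"y":0,"z":0,"ax":0,"ay":0,"az":0},{"x":-0.5,"y":0,"z":-0.5,"ax":0,"ay":0,"az":0},{"x":0,"y":0,"z":-1,"ax":0,"ay":0,"az":0},{"x":0,"y":0,"z":-1,"ax":0,"ay":0,"az":0},{"x":0,"y":0,"z":-1,"ax":0,"ay":0,"az":0},{"x":0,"y":0,"z":-1,"ax":0,"ay":0,"az":0},{"x":0,"y":0,"z":-1,"ax":0,"ay":0,"az":0},{"x":0,"y":0,"z":-1,"ax":0,"ay":0,"az":0},{"x":0,"y":0,"z":0,"ax":0,"ay":0,"az":0}]' --jaw 1

```text
time: 5.35
eef_pos: [0.4987, -0.119, 0.3094]
eef_rot: [1.0, -0.0, 0.002, 0.0]
force: [0.7, -0.5, 0.4]
finger_gap: 0.0854
```

```bash
python3 -c "
from h import *
s=manip.get_state();print(s['eef_pos'],s['finger_gap'],s['qpos'].round(3))
fs=snap('3')
a=fs['top']['pixels'][90:300,200:440];b=fs['scene']['pixels'][200:410,150:390]
cv2.imwrite('pics/c3.png',cv2.resize(np.hstack([a,b]),(800,350)))"
```

```text
[ 0.4987062  -0.11902601  0.30937237] 0.0854090426067571 [-0.234  0.239  0.195  1.522  0.     2.907]
```

View pics/c3.png

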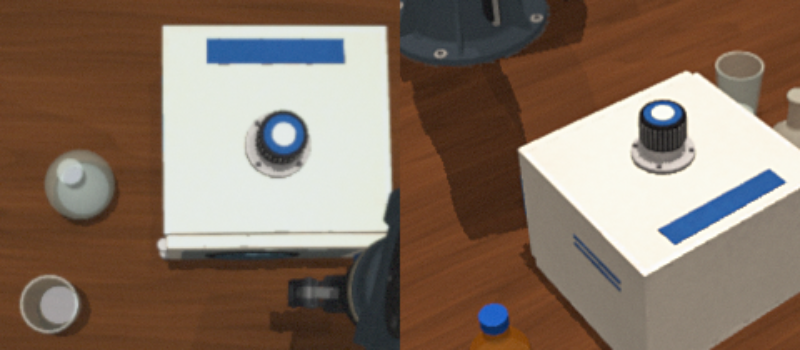

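The door lies shut against the front edge, the bystanders haven't moved, and the filter is still up. Going above the collar; the last joint is near its upper limit, so I'll turn in -az.

Call:
move_arm --increments '[{"x":0.987,"y":-0.377,"z":0,"ax":0,"ay":0,"az":0},{"x":0.987,"y":-0.377,"z":0,"ax":0,"ay":0,"az":0},{"x":0.987,"y":-0.377,"z":0,"ax":0,"ay":0,"az":0},{"x":0.987,"y":-0.377,"z":0,"ax":0,"ay":0,"az":0},{"x":0.987,"y":-0.377,"z":0,"ax":0,"ay":0,"az":0},{"x":0.987,"y":-0.377,"z":0,"ax":0,"ay":0,"az":0},{"x":0.987,"y":-0.377,"z":0,"ax":0,"ay":0,"az":0},{"x":0,"y":0,"z":0,"ax":0,"ay":0,"az":-1},{"x":0,"y":0,"z":0,"ax":0,"ay":0,"az":-1},{"x":0,"y":0,"z":0,"ax":0,"ay":0,"az":0}]'

```text
time: 6.45
eef_pos: [0.6703, -0.0527, 0.3048]
eef_rot: [0.989, 0.151, -0.001, -0.0]
force: [0.1, 0.0, 0.4]
finger_gap: 0.0852
```

```bash
python3 -c "
from h import *
s=manip.get_state();print(s['eef_pos'],s['eef_rot'].round(4),s['qpos'].round(3))
d=R.from_quat(s['eef_rot']).inv().apply(np.array([.6715,-.053,.219])-s['eef_pos']);print(d/.025)
fs=snap('4')
a=fs['top']['pixels'][90:300,250:490];b=fs['scene']['pixels'][170:380,190:430]
cv2.imwrite('pics/c4.png',cv2.resize(np.hstack([a,b]),(800,350)))"
```

```text
[ 0.67026802 -0.05271639  0.30479177] [ 9.886e-01  1.508e-01 -9.000e-04 -2.000e-04] [-0.079  0.658  0.829  1.743  0.     2.76 ]
[0.04970462 0.02816374 3.43156784]
```

View pics/c4.png

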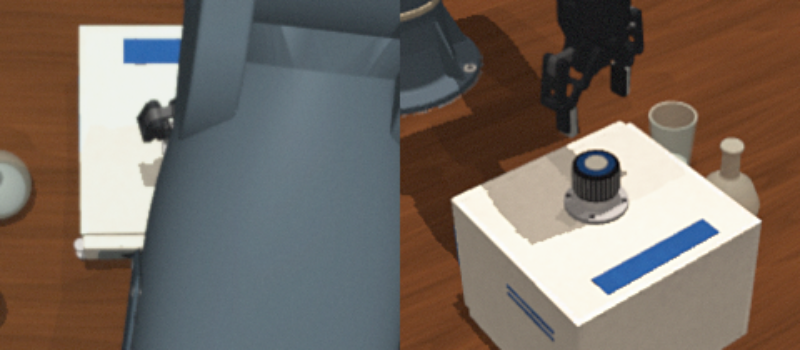

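The gripper is above the collar with the jaws astride it. Descending, then gripping.

Call:
move_arm --increments '[{"x":0.05,"y":0.03,"z":0.83,"ax":0,"ay":0,"az":0},{"x":0,"y":0,"z":0.83,"ax":0,"ay":0,"az":0},{"x":0,"y":0,"z":0.83,"ax":0,"ay":0,"az":0},{"x":0,"y":0,"z":0.83,"ax":0,"ay":0,"az":0},{"x":0,"y":0,"z":0,"ax":0,"ay":0,"az":0}]'

```text
time: 7.05
eef_pos: [0.6701, -0.0532, 0.2206]
eef_rot: [0.989, 0.147, -0.002, -0.001]
force: [-0.4, -0.3, 0.0]
finger_gap: 0.0851
```

Call:
move_arm --increments '[{"x":0,"y":0,"z":0,"ax":0,"ay":0,"az":0},{"x":0,"y":0,"z":0,"ax":0,"ay":0,"az":0},{"x":0,"y":0,"z":0,"ax":0,"ay":0,"az":0},{"x":0,"y":0,"z":0,"ax":0,"ay":0,"az":0},{"x":0,"y":0,"z":0,"ax":0,"ay":0,"az":0}]' --jaw -1

```text
time: 7.55
eef_pos: [0.672, -0.0531, 0.2238]
eef_rot: [0.989, 0.149, 0.001, -0.0]
force: [1.4, 2.7, 1.8]
finger_gap: 0.0524
```

Call:
move_arm --increments '[{"x":0,"y":0,"z":0.08,"ax":0,"ay":0,"az":0},{"x":0,"y":0,"z":0.08,"ax":0,"ay":0,"az":0},{"x":0,"y":0,"z":0,"ax":0,"ay":0,"az":0}]'

```text
time: 7.85
eef_pos: [0.672, -0.0531, 0.2215]
eef_rot: [0.989, 0.149, 0.002, 0.0]
force: [-7.1, 5.0, 22.3]
finger_gap: 0.0521
```

Call:
move_arm --increments '[{"x":0,"y":0,"z":-0.03,"ax":0,"ay":0,"az":-0.6},{"x":0,"y":0,"z":0,"ax":0,"ay":0,"az":-0.6},{"x":0,"y":0,"z":0,"ax":0,"ay":0,"az":0}]'

```text
time: 8.15
eef_pos: [0.672, -0.0531, 0.2218]
eef_rot: [0.971, 0.239, 0.001, 0.0]
force: [-3.9, 4.3, 16.8]
finger_gap: 0.0523
```

Call:
move_arm --increments '[{"x":0,"y":0,"z":0,"ax":0,"ay":0,"az":-0.6},{"x":0,"y":0,"z":0,"ax":0,"ay":0,"az":-0.6},{"x":0,"y":0,"z":0,"ax":0,"ay":0,"az":0}]'

```text
time: 8.45
eef_pos: [0.6721, -0.0531, 0.2218]
eef_rot: [0.946, 0.326, 0.001, 0.0]
force: [-2.8, 3.5, 17.5]
finger_gap: 0.0521
```

Call:
move_arm --increments '[{"x":0,"y":0,"z":0,"ax":0,"ay":0,"az":-0.6},{"x":0,"y":0,"z":0,"ax":0,"ay":0,"az":-0.6},{"x":0,"y":0,"z":0,"ax":0,"ay":0,"az":0}]'

```text
time: 8.75
eef_pos: [0.6722, -0.0531, 0.2219]
eef_rot: [0.912, 0.409, 0.001, 0.001]
force: [-3.0, 3.0, 17.0]
finger_gap: 0.0526
```

Call:
move_arm --increments '[{"x":0,"y":0,"z":0,"ax":0,"ay":0,"az":-0.6},{"x":0,"y":0,"z":0,"ax":0,"ay":0,"az":-0.6},{"x":0,"y":0,"z":0,"ax":0,"ay":0,"az":0}]'

```text
time: 9.05
eef_pos: [0.6722, -0.0529, 0.2205]
eef_rot: [0.872, 0.489, 0.001, 0.0]
force: [3.8, 4.8, 2.1]
finger_gap: 0.0525
```

Call:
move_arm --increments '[{"x":0,"y":0,"z":0,"ax":0,"ay":0,"az":-0.6},{"x":0,"y":0,"z":0,"ax":0,"ay":0,"az":-0.6},{"x":0,"y":0,"z":0,"ax":0,"ay":0,"az":0}]'

```text
time: 9.35
eef_pos: [0.6722, -0.0532, 0.2203]
eef_rot: [0.825, 0.565, 0.001, 0.0]
force: [4.6, 2.2, 1.9]
finger_gap: 0.0522
```

Call:
move_arm --increments '[{"x":0,"y":0,"z":0,"ax":0,"ay":0,"az":-0.6},{"x":0,"y":0,"z":0,"ax":0,"ay":0,"az":-0.6},{"x":0,"y":0,"z":0,"ax":0,"ay":0,"az":0}]'

```text
time: 9.65
eef_pos: [0.6723, -0.0532, 0.2203]
eef_rot: [0.771, 0.637, 0.001, 0.0]
force: [5.0, 2.1, 1.7]
finger_gap: 0.0523
```

It dropped in at about 0.7 rad of turn: the force fell from 17 to 2 N and z went down. Checking the moment before pushing home.

```bash
python3 -c "
from h import *
s=manip.get_state();print(s['force'],s['moment'],s['qpos'].round(3))"
```

```text
[5.01351277 2.09445523 1.70305523] [ 0.52698935 -1.2985462   0.03881175] [-0.079  0.605  0.519  1.483  0.     1.682]
```

Call:
move_arm --increments '[{"x":0,"y":0,"z":0.08,"ax":0,"ay":0,"az":0},{"x":0,"y":0,"z":0.08,"ax":0,"ay":0,"az":0},{"x":0,"y":0,"z":0,"ax":0,"ay":0,"az":0}]'

```text
time: 9.95
eef_pos: [0.6723, -0.0532, 0.2162]
eef_rot: [0.772, 0.635, 0.001, 0.0]
force: [4.6, 2.0, 4.1]
finger_gap: 0.0523
```

Call:
move_arm --increments '[{"x":0,"y":0,"z":0.08,"ax":0,"ay":0,"az":0},{"x":0,"y":0,"z":0.08,"ax":0,"ay":0,"az":0},{"x":0,"y":0,"z":0,"ax":0,"ay":0,"az":0}]'

```text
time: 10.25
eef_pos: [0.6722, -0.0532, 0.2126]
eef_rot: [0.772, 0.636, 0.001, 0.001]
force: [4.6, 3.0, 5.1]
finger_gap: 0.052
```

Call:
move_arm --increments '[{"x":0,"y":0,"z":0.06,"ax":0,"ay":0,"az":0},{"x":0,"y":0,"z":0,"ax":0,"ay":0,"az":0}]'

```text
time: 10.45
eef_pos: [0.6723, -0.0532, 0.2124]
eef_rot: [0.772, 0.636, 0.001, 0.001]
force: [0.4, 3.0, 17.4]
finger_gap: 0.0522
```

Hard stop 9.5 mm below the pin level, so it's home and held with about 17 N. Last look at the door and the bystanders.

```bash
python3 -c "
from h import *
s=manip.get_state();print(s['eef_pos'],s['force'])
fs=snap('5')
a=fs['top']['pixels'][90:300,200:440];b=fs['scene']['pixels'][200:470,150:460]
cv2.imwrite('pics/c5.png',np.hstack([cv2.resize(a,(400,350)),cv2.resize(b,(400,350))]))"
```

```text
[ 0.67233976 -0.05316546  0.21241269] [ 0.41655006  3.03755633 17.4459592 ]
```

View pics/c5.png

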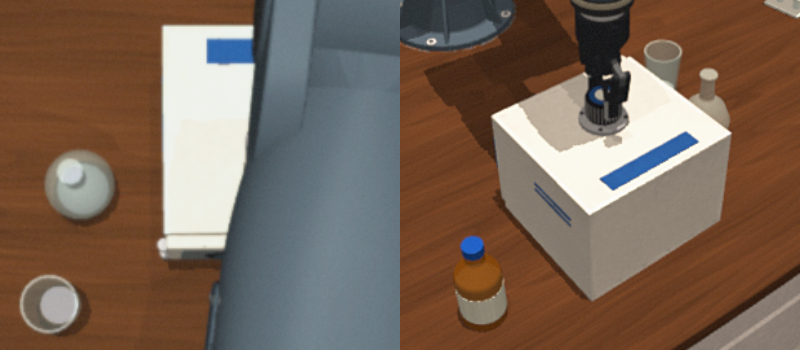

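The collar sits down at the disc with the fingers round it. The visible hinge half of the door is flush, and the bottle, beaker and flask are in place.

```bash
python3 -c "
from h import *
print(manip.hand_in())
s=manip.get_state();print(s['time'],s['eef_pos'],s['force'])"
```

```text
the job is handed in; nothing more can be done
None
the job is handed in; nothing more can be done
```

The door is shut, the vent filter is pushed fully home, and I handed the job in at about 10.6 s with the arm still gripping the collar and holding it down. The hand-in reported no verdict.

- **Door:** I pushed it with closed fingers. The push force rose and fell as the catch took over, and the door then met a hard stop at about 20 N. A picture with the arm clear showed it flush with the front.
- **Collar:** I gripped it, pressed it onto the pin and turned it. The keyway engaged after about 0.7 rad, when the force fell from 17 to 2 N. I turned on about 0.36 rad to 1.08 rad before pushing, and the collar still went down freely.
- **Home position:** It stopped hard 9.5 mm below the pin level, about 12.5 mm of travel in all; it counts as home above 11 mm. I judged this from the arm's height and force, not from a measured collar height. The arm was pressing with about 17 N at the last reading.
- **Bystanders:** The bottle, beaker and flask look unmoved in the last pictures.
- **Not checked:** In the final picture the arm hid the free edge of the door, so only the hinge half was seen flush after the collar work. I could not read the state after hand-in.

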